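# Fit the pull sleeve and hold the spring tester at its index

## Task

Fit the larger aluminium sleeve over the upright steel pin of the spring pull tester, right down onto the carriage while that is still home; then pull the carriage out by the sleeve, away from the black plate, until the middle of the pin is level with the index clip beside the rail, and keep it there. Finish while still gripping the sleeve and holding the carriage steadily at the index against its spring, with the sleeve fully down; do not let go. Leave the other things on the bench where they are.

Things in the scene. Friction and masses are not known exactly. Their poses are not given: they have to be found in the camera images.
- tester: Spring pull tester bolted to the bench: aluminium base 280 x 110 x 10 mm along its x axis, carrying an upright black plate (20 thick, 130 wide, 100 tall, front face at x = +88 mm), a front stop 34 mm high at x = -150 mm and two guide rods; a steel spring housing lies behind the plate. Origin under the pin's home place, on the bench; its -x axis is the pull direction (away from the plate, roughly towards the robot), z up. Ticks every 10 mm on the base.
- carriage: Spring-return carriage, aluminium block 50 long x 56 wide with its flat top 30 mm above the bench, and on its middle an upright bright steel pin, 18 mm diameter, 40 mm tall, its top 6 mm tapered to 10 mm diameter. Origin: centre of the pin's foot, on the flat top; z up. Slides only along the tester's x: home at x = 0 of the tester's frame, out to x = -90 mm at the stop. The spring pulls it home with 2.7 N at home plus 0.09 N per mm, and returns it when let go.
- index: Index clip: dark steel upright block 14 x 14 x 30 mm fixed beside the tester's base, on the tester's +y side (62 mm from the rail's middle line), with a 3 mm wide blade at its top pointing to the carriage. Origin under its middle on the bench, axes parallel to the tester's; the mark is the plane x = 0 of its own frame. It stands 35 to 70 mm from the pin's home place, in the pull direction.
- sleeve: The larger of two plain aluminium tubes standing on the bench: 36 mm outside diameter, 22 mm bore right through, 60 mm tall, about 0.1 kg; either end may go down. Origin: centre of its lower end as it stands; z along its axis.
- sleeve_mid (a point): Centre of the sleeve, on its axis, halfway up (30 mm from either end).
- spacer: The smaller aluminium tube, 30 mm outside, 12 mm bore, 35 tall: does not fit the pin. Bystander. Origin under its centre.
- tape: Roll of black tape lying flat, 84 mm across, 19 tall. Bystander. Origin under its centre.
- brick: Black power adapter 105 x 52 x 35 mm. Bystander. Origin under its centre.
- pliers: Pliers with red and yellow grips, about 180 mm long, lying flat. Bystander. Origin near the joint.
- driver: Screwdriver with a red handle, 200 mm long, lying. Bystander.
- mouse: Black computer mouse, 105 x 58 x 35 mm. Bystander. Origin under its centre.
- carton: Green carton 50 x 85 x 60 mm tall. Bystander. Origin under its centre.

How it is judged:
By the outcome, as a careful person would: the job done as asked, in the order asked, and still so for the second after the job is handed in, while the arm keeps its last pose, push and grip.
It also fails if it takes over 45 s, if anything falls off the work surface, if the arm or the gripper's body presses on something with over 40 N, if the wrist force passes 120 N, or if a joint passes its speed limit or range.

## Robot

A 6-joint arm with a two-finger parallel gripper is mounted at the origin on the work surface. World frame = base frame: x ahead of the robot, y to its left, z up, the work surface at z = 0. Lengths are in m, angles in rad, forces in N, time in s.
With the tool pointing down it reaches from about 0.275 to 0.975 m from the base axis. Payload 8.4 kg.
Tool frame: the origin (TCP) lies midway between the tips of the shut fingers; the grasp point (between the pads) lies 19 mm behind it; z points along the fingers, y is the line along which they close (so a half turn about z gives the same grasp; the last joint's range is limited). The gripper opens to 92 mm and grips with 3 to 60 N. Pads are 20 mm wide; open, the fingers measure 128 mm over their backs; the gripper's body (75 mm by 189 mm) begins 69 mm behind the grasp point.
Start: joints at [-1.302, 0.353, 1.633, -0, 1.155, -0.002], TCP at [0.167, -0.602, 0.215] pointing down, gripper open.
Joint ranges: [-2.63, 2.63], [-0.92, 2.1], [0.06, 2.66], [-1.3, 4.44], [0, 2.69], [-3.02, 3.02]. Speed limits (rad/s): [2.22, 2.22, 2.79, 3.14, 3.14, 3.14].

## Interface

Orientations are given as [roll, pitch, yaw] about the fixed x, y, z axes, in that order (R = Rz(yaw) Ry(pitch) Rx(roll)).
In Python, from rig import bot, vision gives the robot as it stands.
- The arm moves only by the tool play_rows, never from a script. Its argument "commands" is one flat list of numbers, 7 for each row, row after row: the shift along the tool's x, y, z normalised to -1 to 1, where 1 is 0.2 m, then the turn, a rotation vector about the tool's x, y, z normalised to -1 to 1, where 1 is pi/4 rad, then the gripper's target within -1 to 1 (fully open at 1, half-way at 0, shut at -1). In form: [dx, dy, dz, wx, wy, wz, gripper, dx, dy, dz, wx, wy, wz, gripper, ...]. A call has 1 to 20 rows; each row is the pose to reach, as a shift and turn from the pose commanded when the call began, along the tool's axes at that moment; what a row does not reach only later rows make up. A row lasts 1/10 s, in which the tool goes at most 50 mm and 8.59 degrees, less where a joint would pass 70% of its speed; a pose out of reach is approached as far as the arm can. A call with a number of a shift or a turn outside -1 to 1 is refused whole. A call with a gripper value outside its range is refused whole. The fingers move at their own pace and stop on an object; the grip force is fixed at half the most. Time passes only in rows, so rows that repeat a pose let the fingers close. It gives the time, the measured TCP pose, the force, the opening and the grip force at its end, in the units of the state.
- bot.sense(): the state, without advancing time (a new reading comes with each control period).
- vision.camera(name): name is "scene" or "top"; returns a dict with "color" (400x640x3 uint8, blue, green, red), "intrinsics" (3x3 intrinsics, pixels), "R" (3x3) and "t" (3): a world point X has camera coordinates R X + t. Camera axes: x right, y down, z forward; pixel columns grow to the right and rows downward; lengths in m; the calibration is good to about 2 mm. A picture is of the moment at which its call begins. There is no depth.
- bot.sign_off(): hands the job in; it is judged then, once.
The state is a dict: "time_s": time; "joints": joint angles; "joint_vel": joint speeds; "joint_efforts": joint torques, N m; "tcp_pos": TCP position; "eef_rot": TCP orientation; "ft_force": force on the tool from outside, world axes, zero at the start; "torque": the same for the moment, N m; "opening": opening from 0.0 (shut) to 1.0 (fully open); "gripper_force": force on a finger pad.
Only numpy, scipy, OpenCV 4.12 (cv2) and the standard library are available. Lean on these libraries where they do the work, as an engineer would, in place of code of your own. Each camera call takes 0.05 s, during which the arm holds its last target. There are 200 camera calls.

## Working session

There is one attempt and no reset: what is moved stays moved. The work goes in short steps, Python scripts to look and compute and a tool call to move; the robot and the scene stay as the last step left them, time stands still between calls to the robot, and variables do not carry over. Pictures are saved under pics/ and viewed, at most 10 in all, crops included, and the job is handed in when it is done.

Besides the shell and the picture viewer there is one more tool, called after "Call:" as a command line: name --argument value ..., lists and objects as JSON in quotes. play_rows: Moves the arm, as the interface text tells. Its arguments: {"type":"object","properties":{"commands":{"type":"array"}},"required":["commands"]}

```bash
mkdir -p pics; ls
python3 - <<'E'
from rig import bot, vision
import cv2,pickle
d={}
for n in("scene","top"):
    c=vision.camera(n);d[n]=c;cv2.imwrite(f"pics/{n}0.png",c["color"])
    print(n,c["intrinsics"].round(1).tolist(),(-c["R"].T@c["t"]).round(3),c["R"].round(3).tolist())
pickle.dump(d,open("c0.pkl","wb"))
s=bot.sense();print(s["time_s"],s["tcp_pos"],s["eef_rot"],s["ft_force"],s["opening"])
E
```

```text
pics
scene [[422.8, 0.0, 323.6], [0.0, 422.8, 201.5], [0.0, 0.0, 1.0]] [ 1.418 -0.454  0.657] [[0.471, 0.882, -0.016], [0.453, -0.258, -0.853], [-0.757, 0.394, -0.521]]
top [[410.4, 0.0, 324.5], [0.0, 410.4, 200.5], [0.0, 0.0, 1.0]] [ 0.497 -0.032  1.217] [[-0.001, -1.0, -0.025], [-0.998, 0.002, -0.064], [0.064, 0.024, -0.998]]
0.1 [ 0.16705026 -0.60180312  0.2139648 ] [-3.14040421e+00  3.87159007e-05  2.70822069e-01] [-0.11529384 -0.10187065  0.84406701] 0.999003233423533
```

View pics/top0.png

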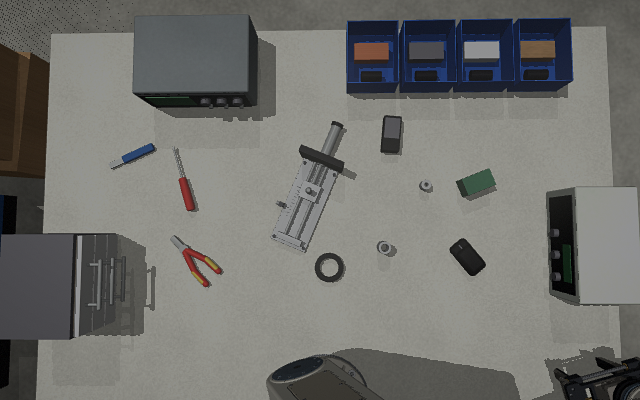

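View pics/scene0.png

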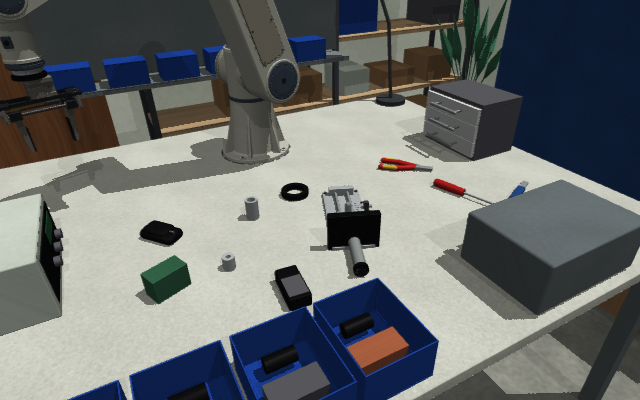

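The top view shows the sleeve at about (386,248), the spacer at (426,185), the pin at about (310,190) and the index at about (281,204). I'll zoom in for sub-pixel positions.

Run:
```python
import cv2,pickle
d=pickle.load(open("c0.pkl","rb"))
c=d["top"]["color"][115:265,260:410];cv2.imwrite("pics/crop_top.png",cv2.resize(c,(600,600),interpolation=cv2.INTER_CUBIC))
c=d["scene"]["color"][170:270,230:390];cv2.imwrite("pics/crop_scene.png",cv2.resize(c,(800,500),interpolation=cv2.INTER_CUBIC))
```

```text
(no output)
```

View pics/crop_top.png

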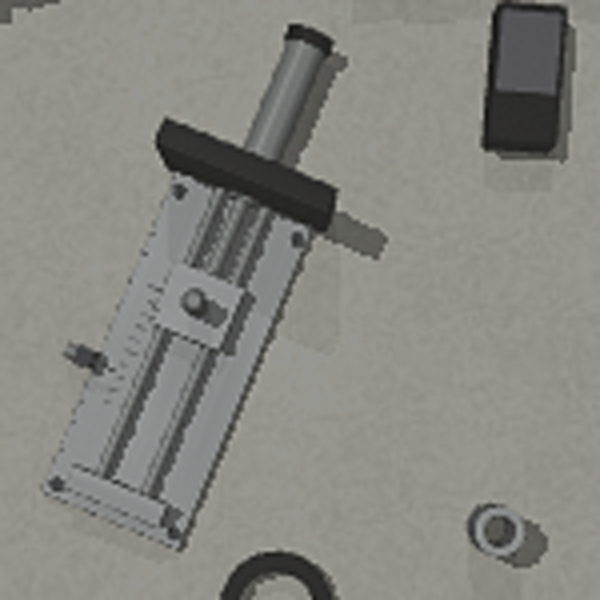

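View pics/crop_scene.png

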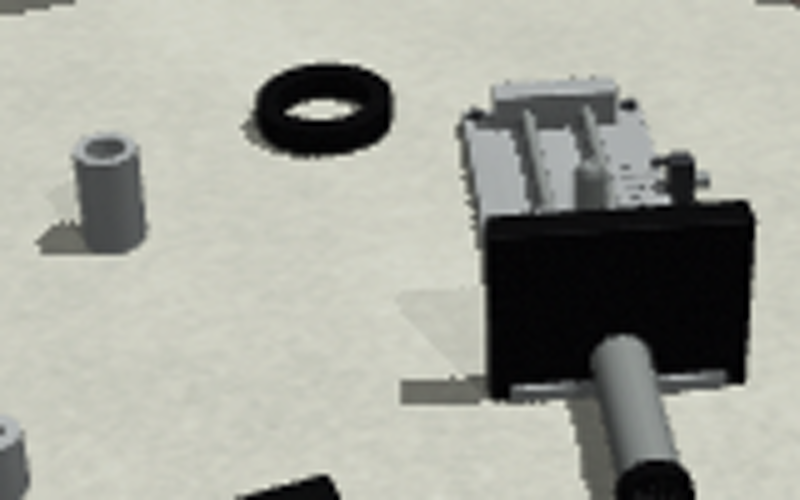

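The top crop shows the sleeve ring centre at about (498,530), the pin tip at (193,299), the carriage top around (202,307) and the index at (92,358). The scene crop shows the sleeve top at (105,150), the pin tip at (592,162) and the index at (682,160). I'll magnify the key parts.

Run:
```python
import cv2,pickle,numpy as np
d=pickle.load(open("c0.pkl","rb"))
def crop(n,x,y,w,h,k): return cv2.resize(d[n]["color"][y:y+h,x:x+w],(w*k,h*k),interpolation=cv2.INTER_NEAREST)
a=crop("top",274,174,50,40,10)      # 500x400
b=crop("top",374,236,24,24,10)      # 240
e=crop("scene",332,196,50,18,10)    # 500x180
im=np.zeros((590,760,3),np.uint8)
im[:400,:500]=a; im[:240,510:750]=b; im[405:585,:500]=e
s=crop("scene",242,192,22,32,10); im[250:570,510:730]=s
cv2.imwrite("pics/zoom.png",im)
```

```text
(no output)
```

View pics/zoom.png

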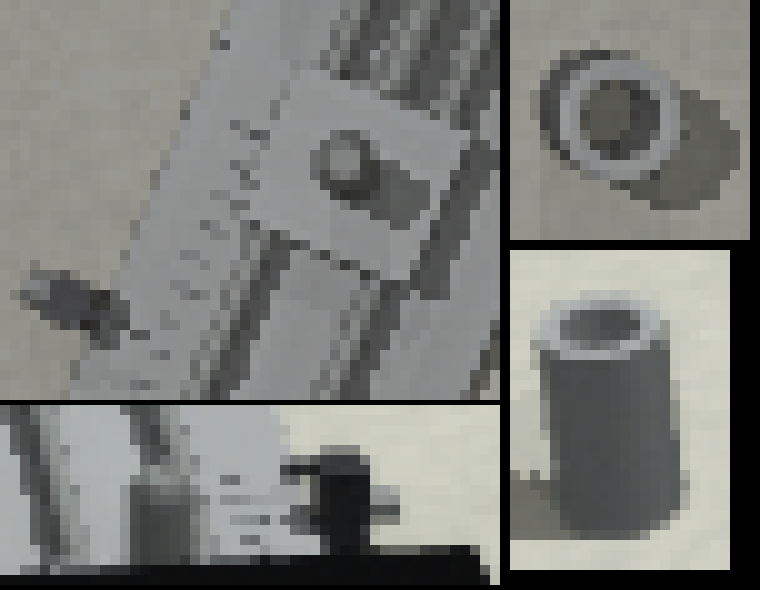

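The zoom gives ring centre (620,118), pin tip (345,160), carriage corners (300,65), (470,130), (408,280) and (246,220), and an index blade tip at about (148,335). In the scene view the blade tip is at (285,468) and the block top at (343,460). Now I'll cast rays.

```bash
cat > h.py <<'E'
import numpy as np,pickle
d=pickle.load(open("c0.pkl","rb"))
def ray(n,u,v,c=None):
    c=c or d[n]; K,R,t=c["intrinsics"],c["R"],c["t"]
    o=-R.T@t; q=R.T@np.linalg.solve(K,[u,v,1]); return o,q/np.linalg.norm(q)
def pl(n,u,v,z,c=None):
    o,q=ray(n,u,v,c); return o+q*(z-o[2])/q[2]
def tri(a,b):
    (o,q),(p,r)=a,b
    s=np.linalg.lstsq(np.c_[q,-r],p-o,rcond=None)[0]
    A,B=o+q*s[0],p+r*s[1]; return (A+B)/2,np.linalg.norm(A-B)
def proj(n,X,c=None):
    c=c or d[n]; p=c["intrinsics"]@(c["R"]@X+c["t"]); return p[:2]/p[2]
E
python3 - <<'E'
from h import *
np.set_printoptions(precision=4,suppress=True)
zt=lambda x,y:(274+x/10-.5,174+y/10-.5)
zs=lambda x,y:(332+x/10-.5,196+(y-405)/10-.5)
ct=lambda x,y:(260+(x+.5)/4-.5,115+(y+.5)/4-.5)
print("sleeve top",pl("top",384.5,247.3,.06), "bottom-edge mid scene top", pl("scene",242+(600-510)/10-.5,192+(325-250)/10-.5,.06))
print("pin tip top",pl("top",*zt(345,160),.07),"scene",pl("scene",*zs(165,472),.07))
C=np.array([pl("top",*zt(*p),.03) for p in((300,65),(470,130),(408,280),(246,220))]);print("carr",C.mean(0),C)
for i in range(4):
    e=C[(i+1)%4]-C[i];print(np.linalg.norm(e),np.degrees(np.arctan2(e[1],e[0])))
for nm,a,b,z in(("baseL",(43,490),(165,200),.01),("baseR",(183,550),(312,232),.01),("plate",(165,170),(330,228),.1),("front",(43,490),(183,550),.01)):
    A,B=pl("top",*ct(*a),z),pl("top",*ct(*b),z);e=B-A;print(nm,A,B,np.linalg.norm(e),np.degrees(np.arctan2(e[1],e[0])))
print("blade tip",tri(ray("top",*zt(148,335)),ray("scene",*zs(285,468))), pl("top",*zt(148,335),.03),pl("scene",*zs(285,468),.03))
print("idx top", pl("scene",*zs(343,460),.03),pl("top",*zt(85,300),.03))
E
```

```text
sleeve top [ 0.4402 -0.1713  0.06  ] bottom-edge mid scene top [ 0.44   -0.1717  0.06  ]
pin tip top [0.6022 0.0426 0.07  ] scene [0.6007 0.044  0.07  ]
carr [0.6018 0.042  0.03  ] [[0.6336 0.0584 0.03  ]
 [0.6145 0.0088 0.03  ]
 [0.5708 0.0268 0.03  ]
 [0.5884 0.074  0.03  ]]
0.053130882903202455 -111.15682926623595
0.047220446916830625 157.58316129613837
0.05032531877980361 69.54784594513475
0.04786073772031921 -19.036201347052543
baseL [0.4673 0.1571 0.01  ] [0.6819 0.0678 0.01  ] 0.2323536544662528 -22.590653704585954
baseR [0.4235 0.0539 0.01  ] [ 0.6575 -0.0412  0.01  ] 0.2525423622256991 -22.11531640773902
plate [0.6889 0.0604 0.1   ] [ 0.6483 -0.0528  0.1   ] 0.12035274440122694 -109.7308650498646
front [0.4673 0.1571 0.01  ] [0.4235 0.0539 0.01  ] 0.11211469595133568 -112.99125185881807
blade tip (array([0.5569, 0.106 , 0.0287]), np.float64(0.007814800847458751)) [0.555  0.1024 0.03  ] [0.5599 0.1087 0.03  ]
idx top [0.5643 0.1253 0.03  ] [0.5652 0.1208 0.03  ]
```

Call:
play_rows --commands '[0.95,-0.85,0,0,0,-0.58,1,0.95,-0.85,0,0,0,-0.58,1,0.95,-0.85,0,0,0,-0.58,1,0.95,-0.85,0,0,0,-0.58,1,0.95,-0.85,0,0,0,-0.58,1,0.95,-0.85,0,0,0,-0.58,1,0.95,-0.85,0,0,0,-0.58,1]'

```text
time_s: 0.8
tcp_pos: [0.3054, -0.3867, 0.2146]
eef_rot: [3.141, 0.0, 0.729]
ft_force: [-0.3, -0.6, -0.2]
opening: 1.003
gripper_force: 0.0
```

```bash
cat >> h.py <<'E'
from scipy.spatial.transform import Rotation as Ro
def plan(p,yaw=1.181):
    from rig import bot
    s=bot.sense(); R=Ro.from_euler("xyz",s["eef_rot"])
    print("t",round(s["time_s"],2),"tcp",np.round(s["tcp_pos"],4),"rpy",np.round(s["eef_rot"],4),"F",np.round(s["ft_force"],1),"op",round(s["opening"],3),"gf",np.round(s["gripper_force"],1))
    print("cmd",(R.inv().apply(np.array(p)-s["tcp_pos"])/.2).round(4),((R.inv()*Ro.from_euler("xyz",[np.pi,0,yaw])).as_rotvec()/(np.pi/4)).round(4))
E
python3 -c "
from h import *
plan([.4401,-.1715,.12])"
```

```text
t 0.8 tcp [ 0.3054 -0.3867  0.2146] rpy [3.1415e+00 2.0000e-04 7.2920e-01] F [-0.3 -0.6 -0.2] op 1.003 gf 0.0
cmd [ 1.2193 -0.3539  0.4729] [ 1.000e-04  3.000e-04 -5.753e-01]
```

Call:
play_rows --commands '[0.9,-0.26,0.2,0,0,-0.575,1,0.9,-0.26,0.2,0,0,-0.575,1,0.9,-0.26,0.2,0,0,-0.575,1,0.9,-0.26,0.2,0,0,-0.575,1,0.9,-0.26,0.2,0,0,-0.575,1,0.9,-0.26,0.2,0,0,-0.575,1]'

```text
time_s: 1.4
tcp_pos: [0.4049, -0.2299, 0.1744]
eef_rot: [-3.141, 0.001, 1.179]
ft_force: [0.3, 0.1, -0.1]
opening: 0.999
gripper_force: 0.0
```

```bash
python3 -c "
from h import *
plan([.4401,-.1715,.017])"
```

```text
t 1.4 tcp [ 0.4049 -0.2299  0.1744] rpy [-3.1411e+00  5.0000e-04  1.1789e+00] F [ 0.3  0.1 -0.1] op 0.999 gf 0.0
cmd [0.3373 0.0513 0.7866] [-0.0006  0.0007 -0.0027]
```

Call:
play_rows --commands '[0.337,0.051,0.1,0,0,0,1,0.337,0.051,0.2,0,0,0,1,0.337,0.051,0.3,0,0,0,1,0.337,0.051,0.5,0,0,0,1,0.337,0.051,0.65,0,0,0,1,0.337,0.051,0.75,0,0,0,1,0.337,0.051,0.785,0,0,0,1,0.337,0.051,0.785,0,0,0,1]'

```text
time_s: 2.2
tcp_pos: [0.4394, -0.1722, 0.0171]
eef_rot: [-3.14, 0.0, 1.176]
ft_force: [0.1, -0.5, 0.7]
opening: 1.0
gripper_force: 0.0
```

Call:
play_rows --commands '[0,0,0,0,0,0,0,0,0,0,0,0,0,-0.2,0,0,0,0,0,0,-0.3,0,0,0,0,0,0,-0.5,0,0,0,0,0,0,-1,0,0,0,0,0,0,-1,0,0,0,0,0,0,-1,0,0,0,0,0,0,-1,0,0,0,0,0,0,-1,0,0,0,0,0,0,-1]'

```text
time_s: 3.2
tcp_pos: [0.44, -0.1707, 0.0176]
eef_rot: [-3.141, -0.0, 1.178]
ft_force: [-0.6, 0.2, 2.9]
opening: 0.388
gripper_force: 30.0
```

```bash
python3 -c "
from h import *
plan([.4401,-.1715,.13])"
```

```text
t 3.2 tcp [ 0.44   -0.1707  0.0176] rpy [-3.1414e+00 -1.0000e-04  1.1779e+00] F [-0.6  0.2  2.9] op 0.388 gf 30.0
cmd [-0.0032  0.002  -0.562 ] [-0.0003 -0.0001 -0.004 ]
```

Call:
play_rows --commands '[0,0,-0.15,0,0,0,-1,0,0,-0.35,0,0,0,-1,0,0,-0.55,0,0,0,-1,0.15,0.05,-0.65,0,0,0,-1,0.35,0.1,-0.65,0,0,0,-1,0.55,0.15,-0.65,0,0,0,-1,0.75,0.2,-0.65,0,0,0,-1,0.85,0.23,-0.65,0,0,0,-1,0.85,0.23,-0.65,0,0,0,-1]'

```text
time_s: 4.1
tcp_pos: [0.5491, -0.0294, 0.1473]
eef_rot: [3.141, -0.001, 1.181]
ft_force: [-0.1, 0.3, -1.7]
opening: 0.388
gripper_force: 30.0
```

```bash
python3 -c "
from h import *
plan([.602,.0425,.125])"
```

```text
t 4.1 tcp [ 0.5491 -0.0294  0.1473] rpy [ 3.1411e+00 -6.0000e-04  1.1805e+00] F [-0.1  0.3 -1.7] op 0.388 gf 30.0
cmd [0.4331 0.1078 0.1119] [ 0.0007 -0.0008 -0.0006]
```

Call:
play_rows --commands '[0.2,0.05,0.05,0,0,0,-1,0.38,0.095,0.1,0,0,0,-1,0.433,0.108,0.112,0,0,0,-1,0.433,0.108,0.112,0,0,0,-1,0.433,0.108,0.112,0,0,0,-1]'

```text
time_s: 4.6
tcp_pos: [0.5997, 0.0392, 0.125]
eef_rot: [-3.141, 0.001, 1.178]
ft_force: [-1.5, 0.1, -1.3]
opening: 0.387
gripper_force: 30.0
```

Run:
```python
from h import *
from rig import vision
import cv2
plan([.602,.0425,.125])
z={n:vision.camera(n) for n in("top","scene")};pickle.dump(z,open("c1.pkl","wb"))
def crop(n,x,y,w,h,k): return cv2.resize(z[n]["color"][y:y+h,x:x+w],(w*k,h*k),interpolation=cv2.INTER_NEAREST)
im=np.zeros((600,800,3),np.uint8)
im[:300,:400]=crop("top",270,155,80,60,5)
im[:600,400:]=crop("scene",325,160,50,75,8)
cv2.imwrite("pics/hover.png",im)
print(proj("scene",[.602,.0425,.108]),proj("scene",[.602,.0425,.07]),proj("top",[.602,.0425,.168]))
```

```text
t 4.6 tcp [0.5997 0.0392 0.125 ] rpy [-3.1406e+00  1.0000e-03  1.1779e+00] F [-1.5  0.1 -1.3] op 0.387 gf 30.0
cmd [ 0.0196  0.0045 -0.    ] [-0.0013  0.0013 -0.0039]
[347.95571621 190.12879445] [347.75991702 202.57576816] [305.57952374 186.10043243]
```

View pics/hover.png

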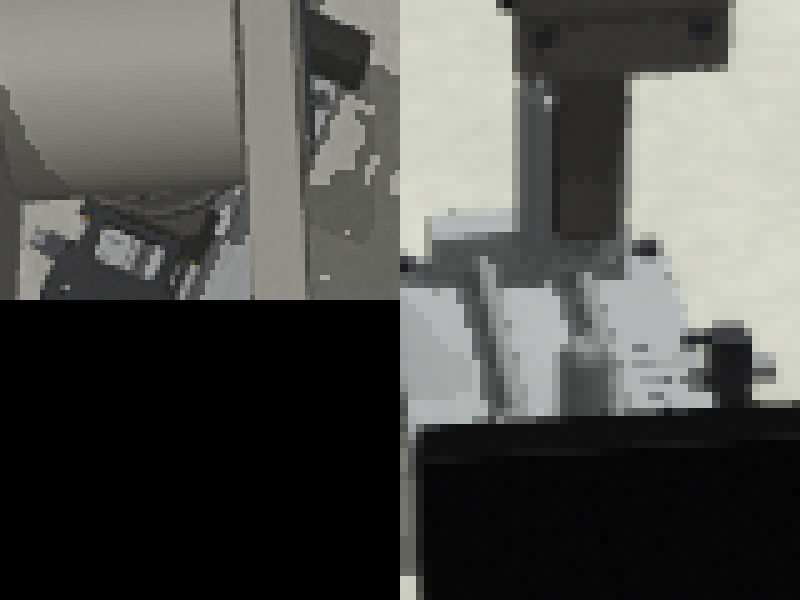

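Scene view: sleeve axis is at column 346.0 and the pin at 348.0, so the sleeve needs about 5 mm along tool x. That matches the TCP lag plus roughly 1 mm of in-hand offset.

Call:
play_rows --commands '[0.01,0.002,0,0,0,0,-1,0.01,0.002,0,0,0,0,-1,0.01,0.002,0,0,0,0,-1]'

```text
time_s: 5.0
tcp_pos: [0.6018, 0.0417, 0.1255]
eef_rot: [3.141, -0.0, 1.178]
ft_force: [-0.4, -0.7, -1.0]
opening: 0.385
gripper_force: 30.0
```

```bash
python3 -c "
from h import *
plan([.6024,.0434,.125])"
```

```text
t 5.0 tcp [0.6018 0.0417 0.1255] rpy [ 3.1413e+00 -1.0000e-04  1.1775e+00] F [-0.4 -0.7 -1. ] op 0.385 gf 30.0
cmd [ 0.0091 -0.0007  0.0023] [ 0.0004 -0.0001 -0.0045]
```

Call:
play_rows --commands '[0.008,0,0,0,0,-0.004,-1,0.008,0,0,0,0,-0.004,-1,0.008,0,0,0,0,-0.004,-1,0.008,0,0,0,0,-0.004,-1]'

```text
time_s: 5.4
tcp_pos: [0.6025, 0.0436, 0.1251]
eef_rot: [-3.142, 0.0, 1.181]
ft_force: [0.7, 0.3, -0.7]
opening: 0.384
gripper_force: 30.0
```

Run:
```python
from h import *
from rig import vision
plan([.6024,.0434,.125])
c=vision.camera("scene");pickle.dump(c,open("c2.pkl","wb"));g=c["color"].mean(2).astype(int)
for r in(174,178,182,206,208,209):print(r,g[r,336:362].tolist())
```

```text
t 5.4 tcp [0.6025 0.0436 0.1251] rpy [-3.1415  0.      1.1812] F [ 0.7  0.3 -0.7] op 0.384 gf 30.0
cmd [-0.0009  0.      0.0007] [-0.0001  0.      0.0002]
174 [206, 205, 205, 205, 207, 147, 80, 70, 73, 74, 45, 44, 42, 41, 41, 42, 41, 41, 41, 95, 196, 205, 205, 209, 210, 208]
178 [205, 205, 203, 203, 202, 144, 79, 70, 72, 74, 44, 43, 42, 41, 41, 41, 41, 40, 39, 108, 199, 205, 205, 205, 205, 206]
182 [208, 205, 206, 207, 206, 146, 80, 71, 72, 72, 44, 44, 41, 42, 42, 47, 41, 44, 60, 143, 203, 207, 206, 207, 206, 206]
206 [78, 92, 144, 152, 178, 181, 181, 182, 154, 77, 66, 71, 76, 78, 82, 114, 153, 179, 180, 180, 179, 179, 178, 180, 178, 97]
208 [77, 70, 126, 155, 152, 178, 180, 180, 152, 76, 66, 66, 71, 76, 80, 118, 154, 177, 181, 180, 178, 178, 180, 181, 180, 112]
209 [77, 67, 109, 151, 147, 176, 179, 179, 151, 76, 65, 69, 71, 75, 81, 109, 151, 148, 177, 181, 125, 114, 172, 181, 181, 182]
```

Call:
play_rows --commands '[0,0,0.08,0,0,0,-1,0,0,0.15,0,0,0,-1,0,0,0.18,0,0,0,-1,0,0,0.2,0,0,0,-1,0,0,0.22,0,0,0,-1,0,0,0.24,0,0,0,-1,0,0,0.26,0,0,0,-1,0,0,0.26,0,0,0,-1]'

```text
time_s: 6.25
tcp_pos: [0.6022, 0.0435, 0.0728]
eef_rot: [-3.141, 0.0, 1.181]
ft_force: [-0.2, 0.6, -0.2]
opening: 0.387
gripper_force: 30.0
```

```bash
python3 -c "
from h import *
from rig import vision
plan([.6024,.0434,.0476])
c=vision.camera('scene');pickle.dump(c,open('c3.pkl','wb'));g=c['color'].mean(2).astype(int)
for r in(196,200,204,206,208):print(r,g[r,336:362].tolist())"
```

```text
t 6.25 tcp [0.6022 0.0435 0.0728] rpy [-3.1410e+00  2.0000e-04  1.1811e+00] F [-0.2  0.6 -0.2] op 0.387 gf 30.0
cmd [-0.0002  0.0011  0.1258] [-0.0007  0.0003  0.0001]
196 [154, 147, 180, 185, 184, 133, 78, 71, 73, 73, 40, 42, 41, 41, 41, 42, 41, 41, 60, 172, 182, 182, 183, 194, 204, 205]
200 [121, 153, 139, 180, 184, 133, 79, 71, 73, 57, 36, 47, 43, 42, 47, 42, 45, 47, 82, 174, 183, 183, 183, 183, 185, 202]
204 [69, 116, 142, 132, 179, 109, 73, 71, 72, 56, 37, 47, 48, 48, 47, 46, 45, 46, 87, 173, 181, 181, 182, 170, 168, 169]
206 [78, 92, 133, 143, 178, 110, 74, 70, 72, 71, 33, 46, 47, 47, 46, 45, 47, 59, 109, 174, 181, 180, 179, 182, 180, 97]
208 [78, 70, 118, 143, 150, 130, 82, 71, 72, 70, 69, 67, 65, 62, 60, 59, 87, 95, 134, 177, 179, 178, 180, 181, 182, 111]
```

Call:
play_rows --commands '[0,0,0.03,0,0,0,-1,0,0,0.06,0,0,0,-1,0,0,0.09,0,0,0,-1,0,0,0.11,0,0,0,-1,0,0,0.118,0,0,0,-1,0,0,0.122,0,0,0,-1,0,0,0.122,0,0,0,-1]'

```text
time_s: 7.0
tcp_pos: [0.6026, 0.0435, 0.0487]
eef_rot: [3.142, -0.0, 1.181]
ft_force: [-0.2, 0.2, -0.8]
opening: 0.385
gripper_force: 30.0
```

```bash
python3 -c "
from h import *
plan([.6024,.0434,.0476])"
```

```text
t 7.0 tcp [0.6026 0.0435 0.0487] rpy [ 3.1416 -0.      1.1811] F [-0.2  0.2 -0.8] op 0.385 gf 30.0
cmd [-0.0009 -0.0005  0.0057] [ 0.     -0.      0.0001]
```

Call:
play_rows --commands '[0,0,0.004,0,0,0,-1,0,0,0.008,0,0,0,-1,0,0,0.008,0,0,0,-1]'

```text
time_s: 7.3
tcp_pos: [0.6027, 0.0435, 0.0476]
eef_rot: [3.141, -0.0, 1.181]
ft_force: [-1.4, -0.1, 3.1]
opening: 0.388
gripper_force: 30.0
```

Call:
play_rows --commands '[0,0,0.003,0,0,0,-1,0,0,0.003,0,0,0,-1]'

```text
time_s: 7.5
tcp_pos: [0.6028, 0.0435, 0.0476]
eef_rot: [3.141, -0.0, 1.181]
ft_force: [-2.9, -1.0, 9.5]
opening: 0.385
gripper_force: 30.0
```

Contact came at the expected height, so the sleeve is seated. Before pulling I'll refine the index position numerically.

Run:
```python
from h import *
np.set_printoptions(precision=1,suppress=True)
g=d["top"]["color"].mean(2).astype(int)
print("cols",list(range(274,294)))
for r in range(199,212):print(r,g[r,274:294].tolist())
print("pin");print("cols",list(range(302,318)))
for r in range(184,198):print(r,g[r,302:318].tolist())
# predicted projections of index for D=62,65,68
P=np.array([.602,.0425]);a=np.radians(-22.3);X=np.array([np.cos(a),np.sin(a)]);Y=np.array([-X[1],X[0]])
for D in(.062,.065,.068):
  for x,y,z in((0,.038,.03),(0,.055,.03),(-.007,.055,.03),(.007,.055,.03),(-.007,.069,.03),(.007,.069,.03),(-.007,.055,0),(.007,.055,0)):
    q=P+X*(x-D)+Y*y; print(D,x,y,z,proj("top",[*q,z]),proj("scene",[*q,z]))
```

```text
cols [274, 275, 276, 277, 278, 279, 280, 281, 282, 283, 284, 285, 286, 287, 288, 289, 290, 291, 292, 293]
199 [142, 142, 145, 143, 145, 143, 146, 144, 145, 144, 149, 148, 116, 145, 142, 143, 142, 141, 121, 123]
200 [140, 140, 145, 118, 145, 147, 147, 144, 142, 142, 147, 148, 138, 142, 144, 142, 141, 144, 142, 142]
201 [146, 142, 135, 102, 101, 106, 81, 122, 146, 144, 146, 137, 145, 142, 143, 142, 142, 142, 143, 142]
202 [143, 145, 130, 130, 118, 70, 67, 72, 89, 127, 150, 137, 142, 143, 141, 142, 142, 122, 124, 144]
203 [144, 122, 88, 103, 112, 68, 69, 68, 67, 54, 45, 90, 147, 144, 142, 141, 142, 141, 120, 101]
204 [145, 144, 112, 73, 71, 67, 70, 71, 69, 48, 55, 87, 88, 145, 143, 142, 141, 142, 141, 142]
205 [142, 141, 142, 146, 76, 73, 69, 69, 62, 62, 71, 78, 84, 147, 143, 142, 122, 142, 142, 141]
206 [143, 144, 145, 138, 140, 103, 66, 82, 38, 45, 81, 71, 66, 148, 145, 142, 121, 121, 141, 142]
207 [144, 143, 143, 136, 140, 140, 139, 141, 113, 60, 78, 89, 148, 80, 84, 143, 142, 141, 142, 141]
208 [146, 142, 144, 137, 140, 139, 137, 137, 125, 92, 74, 86, 147, 143, 142, 144, 142, 143, 1
[... 2035 characters left out ...]

0.065 -0.007 0.055 0.03 [282.  206.6] [362.9 200.1]
0.065 0.007 0.055 0.03 [283.9 202.1] [363.8 202.7]
0.065 -0.007 0.069 0.03 [277.6 204.8] [367.7 199.8]
0.065 0.007 0.069 0.03 [279.4 200.3] [368.7 202.4]
0.065 -0.007 0.055 0 [283.3 207.1] [362.6 209. ]
0.065 0.007 0.055 0 [285.1 202.7] [363.4 211.6]
0.068 0 0.038 0.03 [287.9 207.5] [357.2 201.3]
0.068 0 0.055 0.03 [282.5 205.3] [363.2 200.9]
0.068 -0.007 0.055 0.03 [281.6 207.5] [362.7 199.6]
0.068 0.007 0.055 0.03 [283.5 203.1] [363.6 202.1]
0.068 -0.007 0.069 0.03 [277.2 205.7] [367.5 199.3]
0.068 0.007 0.069 0.03 [279.  201.3] [368.5 201.8]
0.068 -0.007 0.055 0 [282.9 208. ] [362.4 208.5]
0.068 0.007 0.055 0 [284.7 203.7] [363.3 211.1]
```

Index distance from home comes to about 66 mm. I'll ease the downward press, then pull along -tool y while watching for the spring to engage, which should come about 2 mm in because of the bore clearance.

Call:
play_rows --commands '[0,-0.003,-0.003,0,0,0,-1,0,-0.005,-0.003,0,0,0,-1,0,-0.005,-0.003,0,0,0,-1]'

```text
time_s: 7.8
tcp_pos: [0.6022, 0.0438, 0.0476]
eef_rot: [3.14, -0.0, 1.181]
ft_force: [0.1, -1.2, 4.4]
opening: 0.385
gripper_force: 30.0
```

Call:
play_rows --commands '[0,-0.005,0,0,0,0,-1,0,-0.005,0,0,0,0,-1]'

```text
time_s: 8.0
tcp_pos: [0.6015, 0.0442, 0.0476]
eef_rot: [3.14, -0.001, 1.181]
ft_force: [2.8, -2.2, 5.9]
opening: 0.385
gripper_force: 30.0
```

Call:
play_rows --commands '[0,-0.005,0,0,0,0,-1,0,-0.005,0,0,0,0,-1]'

```text
time_s: 8.2
tcp_pos: [0.6004, 0.0447, 0.0476]
eef_rot: [3.14, -0.001, 1.181]
ft_force: [2.1, -2.1, 5.9]
opening: 0.388
gripper_force: 30.0
```

Call:
play_rows --commands '[0,-0.005,0,0,0,0,-1,0,-0.005,0,0,0,0,-1]'

```text
time_s: 8.4
tcp_pos: [0.5995, 0.0451, 0.0476]
eef_rot: [3.14, -0.001, 1.181]
ft_force: [2.7, -1.8, 5.7]
opening: 0.383
gripper_force: 30.0
```

Call:
play_rows --commands '[0,-0.01,0,0,0,0,-1,0,-0.01,0,0,0,0,-1]'

```text
time_s: 8.6
tcp_pos: [0.5976, 0.0459, 0.0476]
eef_rot: [3.14, -0.001, 1.181]
ft_force: [1.5, -1.9, 5.9]
opening: 0.387
gripper_force: 30.0
```

Call:
play_rows --commands '[0,-0.03,-0.001,0,0,0,-1,0,-0.07,-0.001,0,0,0,-1,0,-0.11,-0.001,0,0,0,-1,0,-0.15,-0.001,0,0,0,-1,0,-0.19,-0.001,0,0,0,-1,0,-0.23,-0.001,0,0,0,-1,0,-0.26,-0.001,0,0,0,-1,0,-0.285,-0.001,0,0,0,-1,0,-0.3,-0.001,0,0,0,-1,0,-0.305,-0.001,0,0,0,-1,0,-0.305,-0.001,0,0,0,-1,0,-0.305,-0.001,0,0,0,-1]'

```text
time_s: 9.8
tcp_pos: [0.542, 0.0692, 0.0476]
eef_rot: [3.139, -0.002, 1.181]
ft_force: [7.9, -1.8, 0.2]
opening: 0.387
gripper_force: 30.0
```

Run:
```python
from h import *
from rig import vision,bot
import cv2
a=np.radians(-22.3);X=np.array([np.cos(a),np.sin(a)])
p=np.array([.602,.0425])-.068*X
plan([*p,.0476]); print("x_t",(bot.sense()["tcp_pos"][:2]-[.602,.0425])@X)
z={n:vision.camera(n) for n in("top","scene")};pickle.dump(z,open("c4.pkl","wb"))
def crop(n,x,y,w,h,k): return cv2.resize(z[n]["color"][y:y+h,x:x+w],(w*k,h*k),interpolation=cv2.INTER_NEAREST)
im=np.zeros((560,800,3),np.uint8)
im[:560,:400]=crop("top",270,165,50,70,8)
im[:480,400:]=crop("scene",325,165,50,60,8)
cv2.imwrite("pics/pulled.png",im)
```

```text
t 9.8 tcp [0.542  0.0692 0.0476] rpy [ 3.1385e+00 -1.6000e-03  1.1813e+00] F [ 7.9 -1.8  0.2] op 0.387 gf 30.0
cmd [-0.0099 -0.0119  0.0002] [ 0.0039 -0.002   0.0004]
x_t -0.0656240122729108
```

View pics/pulled.png

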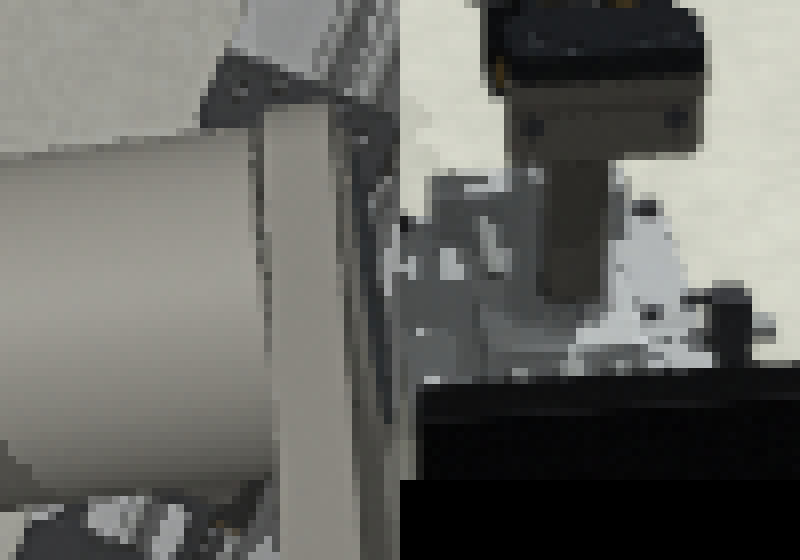

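The pulled view shows the sleeve still seated with the fingers clear of the index. The scene view shows the carriage's rear top edge near crop y≈345. The TCP is at -65.6 mm, so the pin is at about -63.6 with the bore contact. I'll check this against the carriage's rear edge.

Run:
```python
from h import *
z=pickle.load(open("c4.pkl","rb"));g=z["scene"]["color"].mean(2).astype(int)
P=np.array([.602,.0425]);a=np.radians(-22.3);X=np.array([np.cos(a),np.sin(a)]);Y=np.array([-X[1],X[0]])
for xp in(-.060,-.064,-.068):
  print(xp,[proj("scene",[*(P+X*(xp+.025)+Y*y),.03]).round(1).tolist() for y in(-.028,0,.028)],
   "slv bottom rear",proj("scene",[*(P+X*(xp+.016)),.03]).round(1), "front+y corner",proj("scene",[*(P+X*(xp-.025)+Y*.028),.03]).round(1))
print("cols",list(range(334,362)))
for r in range(200,212):print(r,g[r,334:362].tolist())
g=pickle.load(open("c0.pkl","rb"))["scene"]["color"].mean(2).astype(int)
print("before")
for r in range(200,212):print(r,g[r,334:362].tolist())
```

```text
-0.06 [[335.6, 209.0], [345.7, 208.3], [355.7, 207.6]] slv bottom rear [345.2 206.6] front+y corner [352.8 198.4]
-0.064 [[335.5, 208.2], [345.5, 207.6], [355.4, 206.9]] slv bottom rear [345.  205.9] front+y corner [352.6 197.7]
-0.068 [[335.3, 207.5], [345.3, 206.8], [355.2, 206.1]] slv bottom rear [344.8 205.1] front+y corner [352.4 197. ]
cols [334, 335, 336, 337, 338, 339, 340, 341, 342, 343, 344, 345, 346, 347, 348, 349, 350, 351, 352, 353, 354, 355, 356, 357, 358, 359, 360, 361]
200 [83, 81, 81, 81, 73, 70, 70, 71, 41, 42, 47, 48, 46, 46, 45, 43, 83, 158, 186, 182, 181, 181, 181, 181, 181, 182, 183, 200]
201 [80, 81, 81, 81, 72, 70, 70, 70, 43, 35, 46, 46, 46, 45, 45, 45, 82, 155, 183, 185, 181, 180, 181, 182, 181, 181, 153, 121]
202 [72, 79, 80, 80, 72, 71, 70, 71, 70, 48, 45, 43, 41, 51, 52, 59, 91, 153, 181, 185, 139, 174, 178, 179, 180, 180, 71, 39]
203 [64, 90, 82, 81, 73, 70, 70, 71, 70, 69, 66, 64, 67, 59, 84, 91, 96, 144, 181, 186, 151, 114, 83, 106, 174, 180, 116, 98]
204 [66, 95, 94, 95, 83, 76, 72, 71, 70, 76, 67, 73, 71, 61, 88, 93, 139, 184, 188, 189, 195, 74, 37, 
[... 1879 characters left out ...]
2, 171, 171, 169, 172, 171, 91]
207 [171, 91, 73, 70, 129, 146, 168, 173, 173, 173, 147, 73, 62, 65, 68, 72, 77, 120, 147, 171, 172, 149, 144, 137, 98, 166, 106, 89]
208 [172, 91, 73, 66, 120, 148, 145, 170, 172, 172, 145, 72, 61, 63, 67, 72, 77, 112, 146, 169, 173, 172, 171, 169, 172, 173, 173, 105]
209 [171, 94, 73, 62, 103, 144, 141, 168, 172, 171, 144, 72, 61, 64, 67, 71, 76, 104, 144, 140, 169, 173, 118, 108, 166, 173, 173, 174]
210 [172, 159, 88, 65, 93, 130, 147, 169, 171, 170, 144, 72, 61, 65, 66, 70, 75, 109, 147, 140, 170, 173, 168, 169, 145, 166, 170, 171]
211 [169, 169, 89, 93, 119, 141, 144, 166, 176, 164, 138, 70, 59, 63, 64, 68, 55, 94, 131, 94, 87, 90, 89, 56, 21, 47, 48, 21]
```

Run:
```python
from h import *
g=d["scene"]["color"].mean(2).astype(int)
print("cols",list(range(358,374)))
for r in range(197,212):print(r,g[r,358:374].tolist())
```

```text
cols [358, 359, 360, 361, 362, 363, 364, 365, 366, 367, 368, 369, 370, 371, 372, 373]
197 [173, 176, 193, 199, 201, 200, 197, 199, 199, 198, 199, 199, 199, 199, 199, 200]
198 [173, 174, 175, 198, 201, 199, 198, 197, 197, 199, 200, 201, 202, 202, 201, 202]
199 [174, 174, 185, 199, 201, 199, 195, 195, 195, 198, 201, 200, 200, 199, 201, 202]
200 [173, 175, 176, 193, 197, 196, 137, 127, 128, 128, 193, 201, 200, 202, 204, 204]
201 [173, 174, 147, 116, 124, 85, 61, 58, 57, 58, 121, 195, 202, 202, 203, 203]
202 [173, 173, 68, 36, 41, 29, 57, 55, 59, 59, 60, 191, 202, 202, 202, 201]
203 [173, 173, 110, 94, 149, 77, 29, 23, 21, 23, 25, 189, 200, 201, 201, 201]
204 [172, 161, 159, 161, 164, 79, 29, 23, 23, 26, 26, 149, 154, 170, 195, 198]
205 [160, 161, 160, 158, 164, 78, 31, 24, 24, 23, 25, 141, 142, 138, 195, 199]
206 [169, 172, 171, 91, 75, 58, 30, 24, 24, 24, 31, 77, 79, 75, 189, 199]
207 [98, 166, 106, 89, 81, 36, 26, 25, 24, 23, 31, 114, 121, 121, 189, 196]
208 [172, 173, 173, 105, 92, 59, 31, 25, 25, 24, 56, 172, 192, 194, 195, 196]
209 [166, 173, 173, 174, 173, 173, 60, 25, 26, 24, 40, 184, 192, 191, 191, 192]
210 [145, 166, 170, 171, 171, 174, 73, 27, 19, 21, 37, 49, 92, 99, 97, 96]
211 [21, 47, 48, 21, 17, 15, 12, 13, 13, 13, 14, 14, 15, 15, 12, 14]
```

Call:
play_rows --commands '[0,-0.008,0.001,0,0,0,-1,0,-0.012,0.002,0,0,0,-1,0,-0.013,0.002,0,0,0,-1,0,-0.013,0.002,0,0,0,-1,0,-0.013,0.002,0,0,0,-1]'

```text
time_s: 10.4
tcp_pos: [0.5401, 0.0701, 0.0476]
eef_rot: [3.138, -0.002, 1.181]
ft_force: [9.1, -3.7, 2.5]
opening: 0.387
gripper_force: 30.0
```

Call:
play_rows --commands '[0,-0.003,0,0,0,0,-1,0,-0.003,0,0,0,0,-1,0,-0.003,0,0,0,0,-1,0,-0.003,0,0,0,0,-1]'

```text
time_s: 10.8
tcp_pos: [0.5396, 0.0703, 0.0476]
eef_rot: [3.138, -0.002, 1.181]
ft_force: [8.1, -2.5, 3.2]
opening: 0.385
gripper_force: 30.0
```

Run:
```python
from h import *
from rig import vision,bot
z=vision.camera("scene");g=z["color"].mean(2).astype(int)
for r in range(203,211):print(r,g[r,334:362].tolist())
a=np.radians(-22.3);X=np.array([np.cos(a),np.sin(a)])
print((bot.sense()["tcp_pos"][:2]-[.602,.0425])@X, bot.sense()["ft_force"], bot.sense()["joint_vel"].round(3))
```

```text
203 [63, 91, 94, 83, 81, 72, 70, 71, 69, 68, 67, 63, 60, 58, 86, 92, 130, 181, 187, 187, 120, 51, 38, 71, 171, 180, 116, 99]
204 [66, 94, 95, 95, 83, 80, 74, 71, 75, 77, 76, 74, 71, 85, 91, 99, 180, 188, 186, 186, 193, 118, 102, 137, 175, 168, 166, 167]
205 [65, 92, 95, 96, 96, 96, 96, 86, 74, 78, 79, 77, 77, 129, 150, 182, 185, 185, 185, 186, 188, 149, 151, 165, 167, 167, 167, 164]
206 [71, 76, 95, 96, 97, 96, 97, 97, 96, 98, 97, 98, 98, 181, 189, 190, 189, 189, 188, 188, 188, 171, 177, 178, 177, 179, 177, 97]
207 [70, 70, 94, 97, 97, 93, 93, 94, 95, 94, 94, 96, 124, 187, 191, 189, 190, 185, 179, 174, 162, 160, 152, 143, 103, 173, 111, 92]
208 [74, 63, 103, 108, 107, 99, 97, 97, 87, 84, 82, 81, 113, 90, 83, 81, 80, 86, 90, 87, 82, 96, 169, 177, 179, 180, 180, 111]
209 [78, 65, 77, 79, 79, 79, 79, 82, 80, 81, 73, 132, 151, 141, 95, 87, 87, 90, 132, 85, 85, 114, 115, 113, 171, 180, 180, 180]
210 [77, 67, 79, 81, 77, 79, 75, 80, 80, 72, 86, 127, 149, 149, 93, 83, 71, 97, 142, 115, 84, 111, 170, 176, 152, 174, 176, 178]
-0.0682814906796881 [ 8.2767754  -2.8711005   3.08492068] [ 0.001  0.002  0.001  0.002  0.    -0.   ]
```

Call:
play_rows --commands '[0,-0.002,0,0,0,0,-1,0,-0.002,0,0,0,0,-1,0,-0.002,0,0,0,0,-1,0,-0.002,0,0,0,0,-1,0,-0.002,0,0,0,0,-1,0,-0.002,0,0,0,0,-1]'

```text
time_s: 11.45
tcp_pos: [0.5393, 0.0704, 0.0476]
eef_rot: [3.138, -0.002, 1.181]
ft_force: [8.2, -3.4, 3.1]
opening: 0.385
gripper_force: 30.0
```

```bash
python3 -c "
from rig import bot
print(bot.sense()['tcp_pos'],bot.sense()['ft_force']);print(bot.sign_off())"
```

```text
[0.53926572 0.07042779 0.04762968] [ 8.20842657 -3.42455818  3.050178  ]
the job is handed in; nothing more can be done
None
```

Handed in at 11.45 s, still gripping: the sleeve is fully down on the carriage and held steady at the index against the spring, with the pin level with the clip to within about 2 mm by my estimates.

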